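Set the pocket-hole jig to 4 and load a board

TASK

First turn the knurled dial sleeve on the pocket-hole jig until it clicks in at number 4 (the mark with four dots) and let go of it. Then lift the board - the long, wide one of the three wooden pieces in the bin - out of the bin and lay it flat and lengthwise on the jig's steel bed, centred across the bed, with its end butted squarely against the grey stop block. Leave the other two pieces in the bin and do not disturb the glue bottle, tape measure and screwdriver.

Things in the scene. Friction and masses are not known exactly. Their poses are not given: they have to be found in the camera images.
- jig: Pocket-hole jig fixed to the bench; it and the bin may stand on either side, turned a little. Wooden base 200 (x) x 320 (y) x 18 mm; origin at the centre of its underside, z up. It carries the dial (axis at x 0, y +88 mm in the jig's frame) and the steel bed (centre line at y -72 mm) with the stop block; the rest of the base is clear.
- jig_stop (a point): Point on the bed's top (30 mm above the bench), on its centre line, at the foot of the stop block's face. Axes as the jig's: x along the bed into the stop, y across, z up. The bed is a steel strip 48 mm wide that runs from here 150 mm along -x, its top 12 mm above the base. The grey stop block is 70 mm wide, 34 mm thick, its top 75 mm above the bench.
- sleeve_axis (a point): Centre of the sleeve's foot, on top of the dial's black flange (66 mm radius, top 26 mm above the bench). Axes as the jig's; does not turn. Beside each detent the flange carries a white tick and, outside it, as many white dots as its number. Number 1 lies at +75 degrees from the jig's x axis towards its y axis, the next every 30 degrees clockwise; number 4 at -15 degrees.
- sleeve_grip (a point): Point on the sleeve's axis 26 mm above the flange (52 mm above the bench), where to grip. The sleeve is an upright knurled aluminium cylinder 48 mm in diameter and 45 mm tall, free all round above the flange. It turns with the sleeve; its x axis is the direction of the pointer.
- sleeve_pointer (a point): Tip of the sleeve's pointer nose, 33 mm from the axis, 2.5 mm above the flange; a black line on the sleeve's top runs from the axis towards it. The nose is thin and does not hinder the fingers.
- sleeve (a joint): Angle of the sleeve (rad), growing clockwise seen from above. It clicks every 0.5236 rad (30 degrees): numbers 1 to 6 at 0, 0.524, 1.047, 1.571, 2.094, 2.618; number 4 is 1.571. End stops just beyond 1 and 6. It starts between 1 and just past 2. Passing a detent takes about 0.1 to 0.15 N m; let go within 10 degrees of a detent, the sleeve snaps into it.
- bin: Open wooden bin 190 (x) x 300 (y) mm, 50 mm high, walls and floor 5 mm thick, fixed to the bench. Origin at the centre of its underside. The three wooden pieces lie side by side on its floor, 80 mm apart along y, roughly along its x axis, in any order.
- board: The board to load: oak, 110 (x) x 40 (y) x 20 (z) mm, 50 to 90 g. Origin at the centre of its underside; x is its length.
- board_center (a point): Centre of the board, 10 mm above its underside; axes as the board's. Correctly loaded it lies 55 mm before jig_stop along -x and 10 mm above the bed.
- block: Short oak block 55 x 40 x 20 mm in the bin, to be left there. Origin at the centre of its underside.
- stick: Thin oak stick 110 x 20 x 20 mm in the bin, to be left there. Origin at the centre of its underside.
- glue: Bystander: upright yellow glue bottle, 60 mm in diameter, 130 mm tall, beyond the work. Origin at the centre of its foot.
- tape: Bystander: black tape measure, 68 x 35 x 62 mm, beyond the work. Origin at the centre of its underside.
- driver: Bystander: screwdriver lying on the bench beyond the work, about 200 mm long, under 40 mm high.
Mind the look-alikes: they are no part of the job. Leave any black or green look-alike of the board alone.

How it is judged:
By the outcome, as a careful person would: the job done as asked, in the order asked, and still so for the second after the job is handed in, with the robot touching nothing.
It also fails if it takes over 58 s, if anything falls off the work surface, if the arm or the gripper's body presses on something with over 40 N, if the wrist force passes 120 N, or if a joint passes its speed limit or range.

ROBOT

A 6-joint arm with a two-finger parallel gripper is mounted at the origin on the work surface. World frame = base frame: x ahead of the robot, y to its left, z up, the work surface at z = 0. Lengths are in m, angles in rad, forces in N, time in s.
With the tool pointing down it reaches from about 0.375 to 0.9 m from the base axis. Payload 3.1 kg.
Tool frame: the origin (TCP) lies at the very end of the fingers, on their centre line; the grasp point (between the pads) lies 19 mm behind it; z points along the fingers, y is the direction in which the jaws open and shut (so a half turn about z gives the same grasp; the last joint's range is limited). The gripper opens to 85 mm and grips with 20 to 120 N. Pads are 22 mm wide; open, the fingers measure 114 mm over their backs; the gripper's body (76 mm by 85 mm) begins 54 mm behind the grasp point. The pads swing forward as they close: fully open they stand 13 mm farther back than shut.
Start: joints at [-1.438, 0.527, 1.433, -0, 1.181, -0.178], TCP at [0.192, -0.595, 0.191] pointing down, gripper open.
Joint ranges: [-3.08, 3.08], [-0.75, 2.2], [0.22, 2.44], [-1.43, 4.57], [0, 2.65], [-2.85, 2.85]. Speed limits (rad/s): [2.79, 2.79, 3.14, 3.14, 3.14, 3.14].

INTERFACE

Orientations are given as a unit quaternion [x, y, z, w].
In Python, from station import manip gives the robot as it stands. The module is installed in compiled form; this text tells all that it offers.
- The arm moves only by the tool send_rows, never from a script. Its argument "commands" is a list of rows, each an object with "delta_pos": the shift along the world's x, y, z in cm, a list of three; "yaw": the turn about the world's z in rad. A call has 1 to 10 rows; each row shifts and turns the pose as measured when the row begins; what a row does not reach is not made up. A row lasts 1/8 s, in which the tool goes at most 62.5 mm and 10.7 degrees, less where a joint would pass 70% of its speed; a pose out of reach is approached as far as the arm can. A call is refused whole if a number of a shift passes 6.25 or a number of a turn 0.188, either way. A call with a gripper value outside its range is refused whole. "grip" is the closure, from -1 (fully open) to 1 (shut), set as the call begins (left out, the last holds). The fingers move at their own pace and stop on an object; "force" is the grip in N (left out, the last holds). Time passes only in rows, so rows that do not move let the fingers close. It gives the time, the measured TCP pose, the force and the opening at its end, in the units of the state.
- manip.sense(): the state, without advancing time (a new reading comes with each control period).
- manip.snapshot(name): name is "side" or "top" or "wrist"; returns the picture (400x640x3 uint8, blue, green, red); there is no depth.
- manip.get_calibration(name): a dict with "fx", "fy", "cx", "cy" (pixels), "world_to_cam" (4x4, takes a point from world to camera coordinates); the wrist camera has in their place "mount" (4x4, takes a point from camera to tool coordinates, whose origin is the TCP and whose axes are the flange's). Camera axes: x right, y down, z forward; pixel columns grow to the right and rows downward; lengths in m; the calibration is good to about 2 mm. A picture is of the moment at which its call begins: read the wrist's pose just before it. get_calibration takes no time and is no camera call.
- manip.sign_off(): hands the job in, once; it reports no verdict.
The state is a dict: "t": time; "q": joint angles; "qd": joint speeds; "tau": joint torques, N m; "tcp_pos": TCP position; "tool_rot": TCP orientation; "force": force on the tool from outside, world axes, zero at the start; "ft_torque": the same for the moment, N m; "finger_gap": opening from 0.0 (shut) to 1.0 (fully open).
Only numpy, scipy, OpenCV 4.12 (cv2) and the standard library are available. Lean on these libraries where they do the work, as an engineer would, in place of code of your own. Each camera call takes 0.05 s, during which the arm holds its last target. There are 200 camera calls.

## Working session

There is one attempt and no reset: what is moved stays moved. The work goes in short steps, Python scripts to look and compute and a tool call to move; the robot and the scene stay as the last step left them, time stands still between calls to the robot, and variables do not carry over. Pictures are saved under pics/ and viewed, about 8 in all and at most 12, crops included, and the job is handed in when it is done.

Besides the shell and the picture viewer there is one more tool, called by a JSON object that holds its "api" and its "payload", one argument or row to a line. send_rows: Moves the arm, as the interface text tells. Its arguments: {"type":"object","properties":{"commands":{"type":"array","items":{"type":"object","properties":{"delta_pos":{"type":"array","items":{"type":"number"}},"yaw":{"type":"number"}}}},"grip":{"type":"number"},"force":{"type":"number"}},"required":["commands"]}

```bash
mkdir -p pics; cat > h.py <<'E'
from station import manip
import cv2, numpy as np
def shot(n,f):
    im=manip.snapshot(n); cv2.imwrite('pics/'+f,im); return im
def ray(n,u,v,z,T=None):
    c=manip.get_calibration(n)
    d=np.array([(u-c['cx'])/c['fx'],(v-c['cy'])/c['fy'],1.])
    M=np.linalg.inv(np.array(c['world_to_cam'])) if T is None else T
    o=M[:3,3]; d=M[:3,:3]@d
    return o+d*(z-o[2])/d[2]
def proj(n,p):
    c=manip.get_calibration(n); q=(np.array(c['world_to_cam'])@np.append(p,1))[:3]
    return np.array([c['fx']*q[0]/q[2]+c['cx'],c['fy']*q[1]/q[2]+c['cy']])
def wristT():
    from scipy.spatial.transform import Rotation as R
    s=manip.sense(); T=np.eye(4); T[:3,:3]=R.from_quat(s['tool_rot']).as_matrix(); T[:3,3]=s['tcp_pos']
    return T@np.array(manip.get_calibration('wrist')['mount'])
E
python3 - <<'E'
from h import *
print(manip.sense())
for n in('top','side'): shot(n,n+'0.png');print(n,manip.get_calibration(n))
E
```

```text
{'t': 0.0, 'q': array([-1.43749905e+00,  5.28472531e-01,  1.43393677e+00,  5.15790351e-06,
        1.18141219e+00, -1.78515077e-01]), 'qd': array([-4.65835121e-05, -1.70881307e-04,  4.98644570e-04,  1.06685036e-03,
       -1.56338080e-03, -1.22993455e-03]), 'tau': array([-3.51344306e-04, -4.42352092e+01, -1.78025544e+01, -3.46898105e-04,
        8.45113420e-03, -8.72232590e-06]), 'tcp_pos': array([ 0.19164911, -0.59402324,  0.19031886]), 'tool_rot': array([ 9.87870769e-01,  1.55274281e-01,  2.75778240e-05, -1.11407954e-03]), 'force': array([-0.11165103,  0.32560611,  0.19806535]), 'ft_torque': array([-0.00417526,  0.10272977, -0.01312742]), 'finger_gap': 0.998381777738054}
top {'fx': 403.63230300851313, 'fy': 403.63230300851313, 'cx': 317.0761159059744, 'cy': 192.42694615169285, 'world_to_cam': array([[ 0.02210108, -0.99975283,  0.00241418,  0.07758647],
       [-0.98144979, -0.02215632, -0.19043481,  0.63470963],
       [ 0.19044122,  0.00183942, -0.98169688,  1.08292674],
       [ 0.        ,  0.        ,  0.        ,  1.        ]])}
side {'fx': 491.5975776602064, 'fy': 491.5975776602064, 'cx': 322.2698613649867, 'cy': 201.54305882550395, 'world_to_cam': array([[-0.71324109, -0.70072845, -0.0163336 ,  0.50408896],
       [-0.39864366,  0.4247089 , -0.81283798,  0.26633029],
       [ 0.57651572, -0.57323816, -0.5822608 ,  1.17248222],
       [ 0.        ,  0.        ,  0.        ,  1.        ]])}
```

View pics/top0.png

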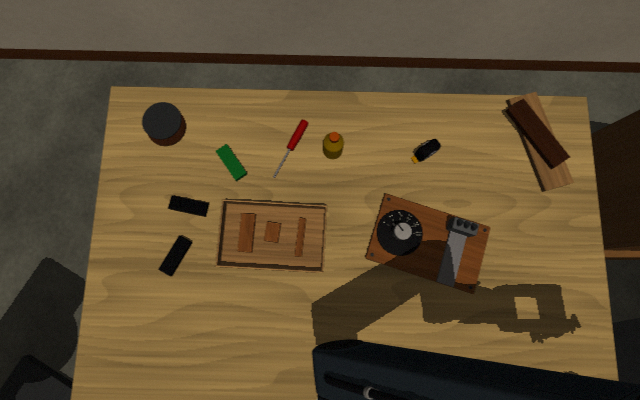

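View pics/side0.png

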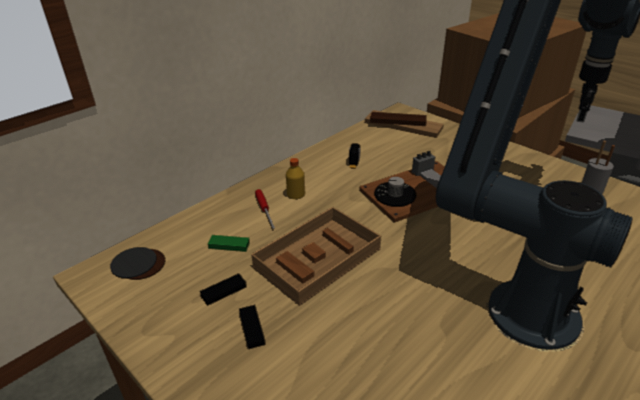

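The top view shows the jig around (428,243) with the dial near (402,232) and the stop near (463,226). It also shows the bin at (272,235), with the board its left piece at (246,232). The side view agrees with this.

```bash
python3 - <<'E'
from h import *
im=cv2.imread('pics/top0.png')
cv2.imwrite('pics/c0.png',cv2.resize(im[180:300,355:505],None,fx=5,fy=5,interpolation=cv2.INTER_CUBIC))
for nm,u,v,z in[('sleeve',403,231,.071),('flange',400,233,.026),('stop',463,226,.075),('bedend',447,284,.03),('board',246,232,.025),('c1',386,194,.018),('c2',490,227,.018),('c3',474,292,.018),('c4',366,259,.018),('b1',222,199,.05),('b2',327,203,.05),('b3',324,271,.05),('b4',218,265,.05),('glue',333,150,0)]:
    print(nm,ray('top',u,v,z).round(4))
print(np.array(manip.get_calibration('wrist')['mount']).round(3), manip.get_calibration('wrist')['fx'])
E
```

```text
sleeve [ 0.5278 -0.1476  0.071 ]
flange [ 0.5265 -0.1485  0.026 ]
stop [ 0.5449 -0.3125  0.075 ]
bedend [ 0.3867 -0.2765  0.03  ]
board [0.5196 0.2931 0.025 ]
c1 [ 0.641  -0.1109  0.018 ]
c2 [ 0.5504 -0.4113  0.018 ]
c3 [ 0.3661 -0.3554  0.018 ]
c4 [ 0.451  -0.0519  0.018 ]
b1 [0.6097 0.3623 0.05  ]
b2 [0.6049 0.0628 0.05  ]
b3 [0.4147 0.0678 0.05  ]
b4 [0.4245 0.361  0.05  ]
glue [0.7775 0.0462 0.    ]
[[-0.    -0.959 -0.282  0.072]
 [ 1.    -0.     0.     0.   ]
 [-0.    -0.282  0.959 -0.183]
 [ 0.     0.     0.     1.   ]] 336.60567975635405
```

View pics/c0.png

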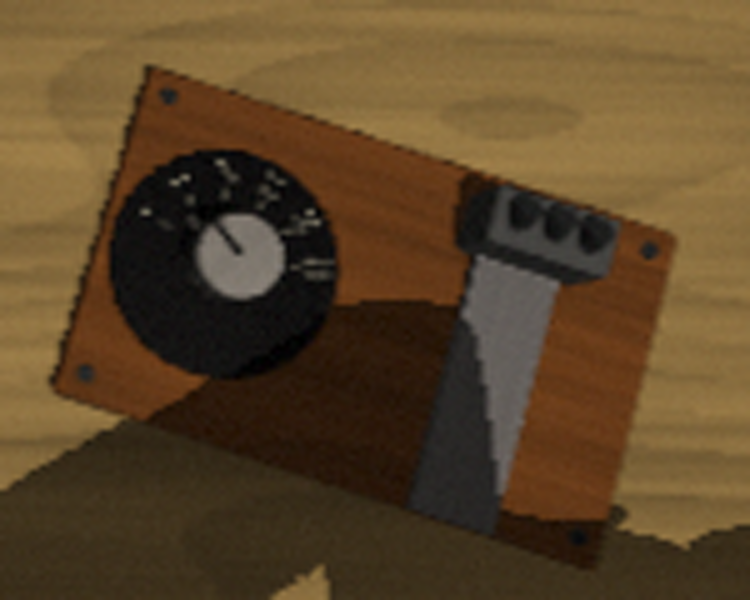

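The crop shows the dial at crop (225,262), the stop block at (540,225), and the pointer aiming between ticks 1 and 2, closer to 2. The jig lies at about (0.502, -0.232) with yaw -0.283. I'll move over it for a closer look with the wrist camera.

{"api": "send_rows", "payload": {
  "commands": [
    {"delta_pos":[4,5,1],"yaw":0},
    {"delta_pos":[4,5,1],"yaw":0},
    {"delta_pos":[4,5,1],"yaw":0},
    {"delta_pos":[4,5,1],"yaw":0},
    {"delta_pos":[4,5,1],"yaw":0},
    {"delta_pos":[4,5,0],"yaw":0},
    {"delta_pos":[4,5,0],"yaw":0},
    {"delta_pos":[3,3,0],"yaw":0},
    {"delta_pos":[0,0,0],"yaw":0},
    {"delta_pos":[0,0,0],"yaw":0}
  ],
  "grip": -1
}}

```text
t: 1.35
tcp_pos: [0.4934, -0.2179, 0.2357]
tool_rot: [0.988, 0.154, -0.001, -0.003]
force: [0.2, 0.6, -0.6]
finger_gap: 0.996
```

```bash
python3 - <<'E'
from h import *
T=wristT(); np.save('T1.npy',T); print(manip.sense()['tcp_pos'],manip.sense()['t'])
im=shot('wrist','w1.png'); shot('top','t1.png')
E
```

```text
[ 0.49337045 -0.21790089  0.23568845] 1.35
```

View pics/w1.png

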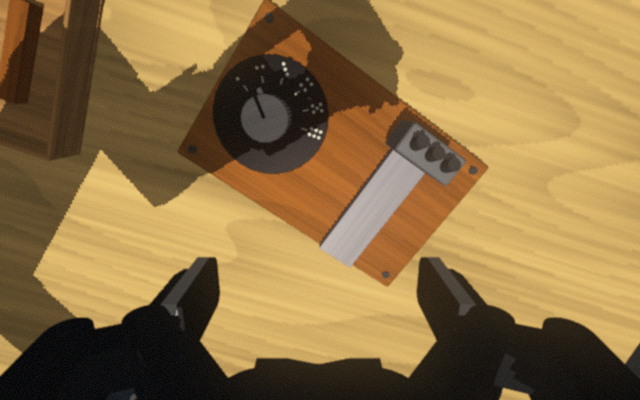

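In the wrist view the base corners are at (267,0), (487,167), (388,286) and (178,153). The sleeve top is near (265,118), with the pointer line running to (257,95). Next I'll localise these.

```bash
cat >> h.py <<'E'
def jigfit(C):  # C: corners (+x+y),(+x-y),(-x-y),(-x+y)
    c=C.mean(0); y=(C[0]+C[3]-C[1]-C[2])/2; x=(C[0]+C[1]-C[2]-C[3])/2
    ax=np.arctan2(x[1],x[0]); ay=np.arctan2(-y[0],y[1]); return c[:2],ax,ay,np.linalg.norm(x),np.linalg.norm(y)
E
python3 - <<'E'
from h import *
T=np.load('T1.npy'); im=cv2.imread('pics/w1.png'); r=lambda u,v,z: ray('wrist',u,v,z,T)
C=np.array([r(*p,.018) for p in[(267,0),(487,167),(388,286),(178,153)]])
c,ax,ay,lx,ly=jigfit(C); print('jig',c,ax,ay,lx,ly)
a=(ax+ay)/2; Rm=np.array([[np.cos(a),-np.sin(a)],[np.sin(a),np.cos(a)]])
print('sleeve axis',c+Rm@[0,.088])
# flange ellipse, bed edges, bin pieces from images
hsv=cv2.cvtColor(im,cv2.COLOR_BGR2HSV)
m=((hsv[...,2]<75)&(hsv[...,1]<90)).astype(np.uint8)*255; m[200:]=0;m[:,360:]=0
m=cv2.morphologyEx(m,cv2.MORPH_CLOSE,np.ones((15,15),np.uint8))
k=max(cv2.findContours(m,0,2)[0],key=cv2.contourArea); e=cv2.fitEllipse(cv2.convexHull(k)); print('flange',e, r(*e[0],.026))
print('sleeve top',r(265,118,.071),'ptr',r(257,95,.071))
# bed
m=((hsv[...,2]>120)&(hsv[...,1]<60)).astype(np.uint8)*255
ks=sorted(cv2.findContours(m,0,2)[0],key=cv2.contourArea)[-1:]
for k in ks:
    q=cv2.approxPolyDP(cv2.convexHull(k),6,True)[:,0]
    for p in q: w=r(*p,.03); print('bed',p,w.round(4),(Rm.T@(w[:2]-c)).round(4))
print('stop expected',c+Rm@[0,-.072])
cv2.imwrite('pics/c1.png',np.vstack([cv2.resize(im[50:180,205:335],(600,600),interpolation=2)]))
# bin pieces in top
t=cv2.imread('pics/t1.png'); cv2.imwrite('pics/c2.png',cv2.resize(t[190:280,210:335],None,fx=6,fy=6,interpolation=2))
E
```

```text
jig [ 0.50347627 -0.23355136] -0.29440530682905935 -0.29401138261775134 0.196166910716673 0.31420345266648886
sleeve axis [ 0.52899471 -0.14933254]
flange ((270.4908142089844, 113.59370422363281), (111.77880859375, 117.74519348144531), 159.62049865722656) [ 0.53288446 -0.14795325  0.026     ]
sleeve top [ 0.5304285  -0.14946633  0.071     ] ptr [ 0.54932811 -0.13618209  0.071     ]
bed [393 150] [ 0.5369 -0.2936  0.03  ] [ 0.0494 -0.0478]
bed [424 172] [ 0.5239 -0.3375  0.03  ] [ 0.0497 -0.0936]
bed [349 266] [ 0.382 -0.294  0.03 ] [-0.0987 -0.0931]
bed [320 246] [ 0.397  -0.2503  0.03  ] [-0.097  -0.0469]
stop expected [ 0.48259755 -0.30245766]
```

View pics/c1.png

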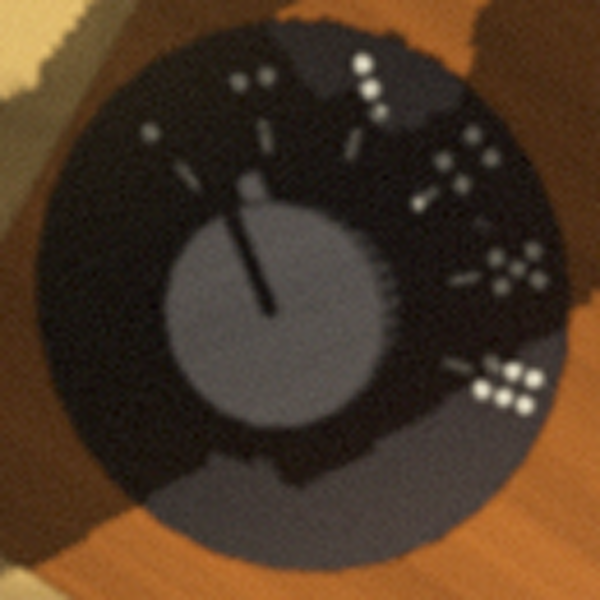

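View pics/c2.png

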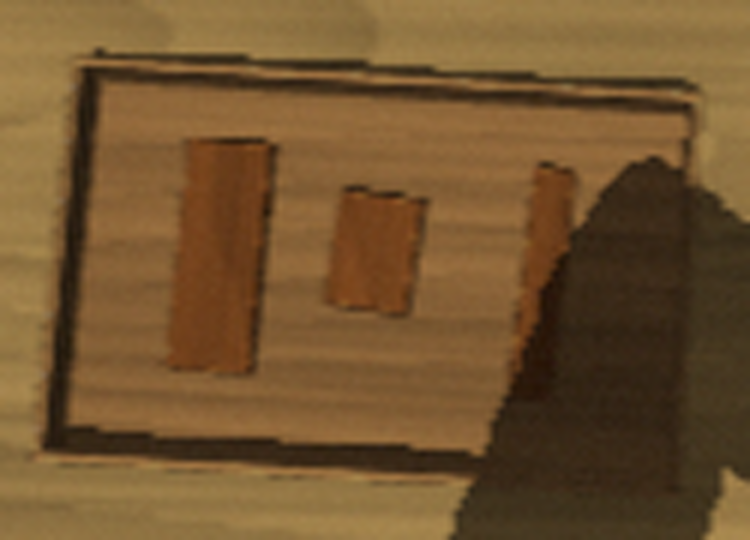

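The pointer is about 68° counter-clockwise of number 4. The board is the left piece in the bin. I'll go over the sleeve with the gripper open.

{"api": "send_rows", "payload": {
  "commands": [
    {"delta_pos":[1.8,3.5,0],"yaw":0},
    {"delta_pos":[1.8,3.5,-2],"yaw":0},
    {"delta_pos":[0,0,-4],"yaw":0},
    {"delta_pos":[0,0,-4],"yaw":0},
    {"delta_pos":[0,0,-2],"yaw":0},
    {"delta_pos":[0,0,0],"yaw":0},
    {"delta_pos":[0,0,0],"yaw":0}
  ]
}}

```text
t: 2.33
tcp_pos: [0.5276, -0.1574, 0.1144]
tool_rot: [0.989, 0.145, 0.001, -0.001]
force: [1.2, -0.1, 1.2]
finger_gap: 1.001
```

{"api": "send_rows", "payload": {
  "commands": [
    {"delta_pos":[0.15,0.85,0],"yaw":0},
    {"delta_pos":[0,0,0],"yaw":0},
    {"delta_pos":[0,0,-3],"yaw":0},
    {"delta_pos":[0,0,-3],"yaw":0},
    {"delta_pos":[0,0,-1],"yaw":0},
    {"delta_pos":[0,0,0],"yaw":0}
  ]
}}

```text
t: 3.08
tcp_pos: [0.5338, -0.1504, 0.0487]
tool_rot: [0.989, 0.145, 0.007, 0.003]
force: [0.3, 0.9, 0.3]
finger_gap: 1.0
```

{"api": "send_rows", "payload": {
  "commands": [
    {"delta_pos":[-0.4,0.1,0],"yaw":0},
    {"delta_pos":[0,0,-0.7],"yaw":0},
    {"delta_pos":[0,0,-0.6],"yaw":0},
    {"delta_pos":[0,0,0],"yaw":0}
  ]
}}

```text
t: 3.58
tcp_pos: [0.5313, -0.1501, 0.0376]
tool_rot: [0.989, 0.145, 0.009, 0.005]
force: [-0.5, -0.1, -0.1]
finger_gap: 0.997
```

{"api": "send_rows", "payload": {
  "commands": [
    {"delta_pos":[-0.2,0.1,-0.3],"yaw":0},
    {"delta_pos":[0,0,0],"yaw":0},
    {"delta_pos":[0,0,0],"yaw":0},
    {"delta_pos":[0,0,0],"yaw":0},
    {"delta_pos":[0,0,0],"yaw":0}
  ],
  "grip": 1,
  "force": 50
}}

```text
t: 4.2
tcp_pos: [0.5295, -0.1492, 0.0345]
tool_rot: [0.989, 0.145, 0.009, 0.005]
force: [-0.1, -0.5, -0.4]
finger_gap: -0.004
```

The gripper reads fully shut, which shouldn't be possible around a 48 mm sleeve, so I'll look.

```bash
python3 - <<'E'
from h import *
w=shot('wrist','w2.png'); s=shot('side','s2.png'); t=shot('top','t2.png')
o=np.zeros((560,800,3),np.uint8)
o[:300,:480]=cv2.resize(w,(480,300)); o[:300,480:800]=cv2.resize(s[120:270,320:480],(320,300))
o[300:560,:400]=cv2.resize(t[170:300,350:550],(400,260)); cv2.imwrite('pics/m2.png',o)
print(manip.sense()['finger_gap'],manip.sense()['ft_torque'])
E
```

```text
-0.00042176859716620265 [-0.01055037  0.00284475  0.02236049]
```

View pics/m2.png

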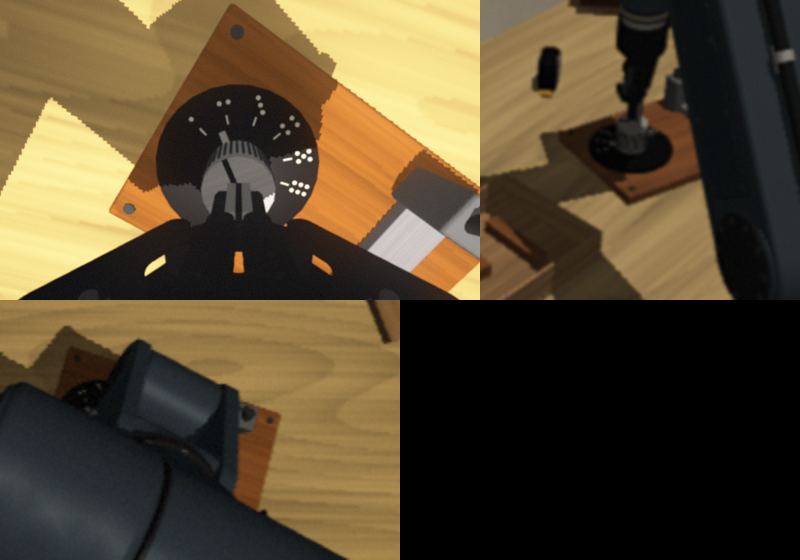

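The fingers have closed above the sleeve, although the reported TCP is 36 mm below its top. I'll mark where the reported TCP should appear in the side and wrist views, to tell whether the reported pose or the finger length is wrong.

```bash
python3 - <<'E'
from h import *
w=cv2.imread('pics/w2.png'); s=cv2.imread('pics/s2.png')
st=manip.sense(); p=st['tcp_pos']; print(p)
c=manip.get_calibration('wrist'); M=np.linalg.inv(wristT())
def pw(P): q=M@np.append(P,1); return np.array([c['fx']*q[0]/q[2]+c['cx'],c['fy']*q[1]/q[2]+c['cy']])
S=8
def crop(im,x,y,wd,ht,pts,cols):
    o=cv2.resize(im[y:y+ht,x:x+wd],(400,600),interpolation=2); f=400/wd
    for P,cl in zip(pts,cols): cv2.drawMarker(o,tuple(int(v) for v in (P-[x,y])*f),cl,cv2.MARKER_CROSS,14,1)
    return o
P=[p,p+[0,0,.04],np.array([.529,-.149,.071]),np.array([.529,-.149,.026])]
cols=[(0,0,255),(0,255,255),(0,255,0),(255,0,255)]
ps=[proj('side',q) for q in P]; qw=[pw(q) for q in P]; print(np.round(ps,1),np.round(qw,1))
a=crop(s,360,135,70,105,ps,cols); b=crop(w,240,130,160,240,qw,cols)
cv2.imwrite('pics/m3.png',np.hstack([a,b]))
E
```

```text
[ 0.52935375 -0.14916697  0.03449556]
[[395.7 190. ]
 [396.6 179.4]
 [396.6 180.4]
 [395.6 192.3]] [[317.8 230.5]
 [318.8 260.7]
 [318.2 258. ]
 [317.2 226. ]]
```

View pics/m3.png

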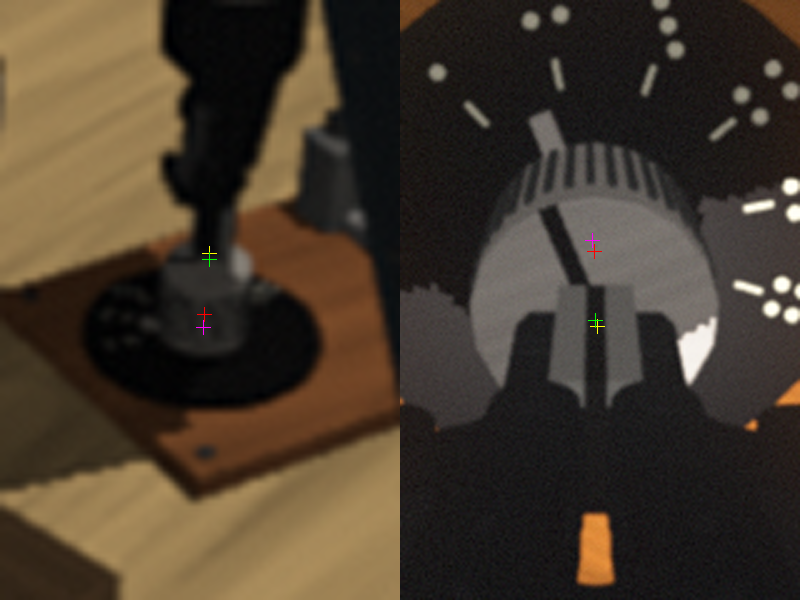

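The scene matches the reported pose. The rendered fingertips, though, end about 40–44 mm short of the reported TCP when shut, and about 57 mm short when fully open. I'll take the fingertips as 44 mm behind the TCP, open, and go lower in steps while watching the force.

{"api": "send_rows", "payload": {
  "commands": [
    {"delta_pos":[0,0,0],"yaw":0},
    {"delta_pos":[0,0,0],"yaw":0},
    {"delta_pos":[0,0,0],"yaw":0},
    {"delta_pos":[0,0,0],"yaw":0},
    {"delta_pos":[0,0,-1],"yaw":0},
    {"delta_pos":[0,0,-1],"yaw":0},
    {"delta_pos":[0,0,-0.5],"yaw":0},
    {"delta_pos":[0,0,0],"yaw":0}
  ],
  "grip": -1
}}

```text
t: 5.35
tcp_pos: [0.5289, -0.149, 0.0071]
tool_rot: [0.989, 0.145, 0.008, 0.005]
force: [0.2, 0.2, 0.2]
finger_gap: 1.001
```

{"api": "send_rows", "payload": {
  "commands": [
    {"delta_pos":[0,0,-0.7],"yaw":0},
    {"delta_pos":[0,0,-0.6],"yaw":0},
    {"delta_pos":[0,0,-0.3],"yaw":0},
    {"delta_pos":[0,0,0],"yaw":0}
  ]
}}

```text
t: 5.85
tcp_pos: [0.5291, -0.1491, -0.01]
tool_rot: [0.989, 0.145, 0.008, 0.005]
force: [-0.7, -0.5, 0.5]
finger_gap: 1.001
```

{"api": "send_rows", "payload": {
  "commands": [
    {"delta_pos":[0,0,0],"yaw":0},
    {"delta_pos":[0,0,0],"yaw":0},
    {"delta_pos":[0,0,0],"yaw":0},
    {"delta_pos":[0,0,0],"yaw":0},
    {"delta_pos":[0,0,0],"yaw":0}
  ],
  "grip": 1,
  "force": 40
}}

```text
t: 6.48
tcp_pos: [0.5294, -0.1493, -0.0094]
tool_rot: [0.989, 0.144, 0.009, 0.005]
force: [0.7, -0.0, -0.6]
finger_gap: 0.558
```

Gripped at a 47 mm opening. Now I'll turn clockwise.

{"api": "send_rows", "payload": {
  "commands": [
    {"delta_pos":[0,0,0],"yaw":-0.12},
    {"delta_pos":[0,0,0],"yaw":-0.12},
    {"delta_pos":[0,0,0],"yaw":-0.12},
    {"delta_pos":[0,0,0],"yaw":-0.12},
    {"delta_pos":[0,0,0],"yaw":-0.12},
    {"delta_pos":[0,0,0],"yaw":-0.12},
    {"delta_pos":[0,0,0],"yaw":-0.12},
    {"delta_pos":[0,0,0],"yaw":0}
  ]
}}

```text
t: 7.48
tcp_pos: [0.5286, -0.1485, -0.0095]
tool_rot: [0.96, -0.28, 0.005, 0.008]
force: [-1.1, -0.6, -0.2]
finger_gap: 0.553
```

{"api": "send_rows", "payload": {
  "commands": [
    {"delta_pos":[0,0,0],"yaw":-0.12},
    {"delta_pos":[0,0,0],"yaw":-0.12},
    {"delta_pos":[0,0,0],"yaw":-0.06},
    {"delta_pos":[0,0,0],"yaw":0}
  ]
}}

```text
t: 7.98
tcp_pos: [0.5289, -0.1482, -0.0095]
tool_rot: [0.907, -0.422, 0.004, 0.009]
force: [-0.4, -0.9, -0.2]
finger_gap: 0.555
```

```bash
python3 - <<'E'
from h import *
from scipy.spatial.transform import Rotation as R
s=manip.sense(); x=R.from_quat(s['tool_rot']).as_matrix()[:,0]; print('psi',np.arctan2(x[1],x[0]),s['ft_torque'],s['force'])
T=wristT(); np.save('T4.npy',T); w=shot('wrist','w4.png')
c=manip.get_calibration('wrist'); M=np.linalg.inv(T)
o=cv2.resize(w[100:300,190:450],None,fx=2.5,fy=2.5,interpolation=2)
ax=np.array([.529,-.149])
for a,cl in((-15,(0,255,0)),(53,(0,0,255))):
    t=np.radians(a)-.29
    for rr in (.033,.055):
        q=M@[ax[0]+rr*np.cos(t),ax[1]+rr*np.sin(t),.0285,1]
        u=np.array([c['fx']*q[0]/q[2]+c['cx']-190,c['fy']*q[1]/q[2]+c['cy']-100])*2.5
        cv2.drawMarker(o,tuple(u.astype(int)),cl,0,10,1)
cv2.imwrite('pics/m4.png',o)
E
```

```text
psi -0.8711048173637581 [-0.00294588 -0.06282928 -0.21014902] [-0.37607174 -0.94763231 -0.21657381]
```

View pics/m4.png

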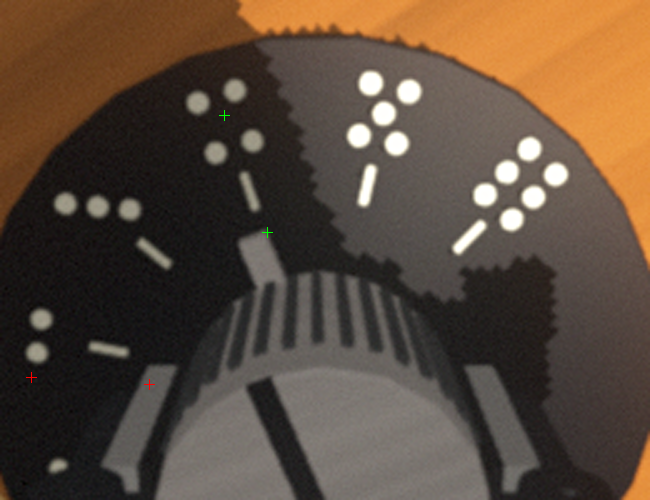

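The pointer sits about 2° short of the four-dot tick, well within snap range. I'll release and lift.

{"api": "send_rows", "payload": {
  "commands": [
    {"delta_pos":[0,0,0],"yaw":0},
    {"delta_pos":[0,0,0],"yaw":0},
    {"delta_pos":[0,0,0],"yaw":0},
    {"delta_pos":[0,0,0],"yaw":0},
    {"delta_pos":[0,0,3],"yaw":0},
    {"delta_pos":[0,0,4],"yaw":0},
    {"delta_pos":[0,0,4],"yaw":0},
    {"delta_pos":[0,0,4],"yaw":0},
    {"delta_pos":[0,0,2],"yaw":0},
    {"delta_pos":[0,0,0],"yaw":0}
  ],
  "grip": -1
}}

```text
t: 9.28
tcp_pos: [0.5274, -0.1476, 0.1651]
tool_rot: [0.908, -0.42, 0.003, 0.009]
force: [0.3, -0.4, 1.0]
finger_gap: 1.0
```

```bash
python3 - <<'E'
from h import *
T=wristT(); np.save('T5.npy',T); w=shot('wrist','w5.png'); print(manip.sense()['tcp_pos'])
cv2.imwrite('pics/c5.png',w)
t=shot('top','t5.png')
# board fit in initial top image
im=cv2.imread('pics/top0.png'); hsv=cv2.cvtColor(im,cv2.COLOR_BGR2HSV)
roi=hsv[205:262,228:318]; 
for p in((246,232),(272,232),(300,237),(258,232),(286,250)): print(p,hsv[p[1],p[0]])
E
```

```text
[ 0.52667653 -0.14722093  0.16411868]
(246, 232) [ 13 193  98]
(272, 232) [ 12 196 104]
(300, 237) [ 13 195  97]
(258, 232) [ 16 155 128]
(286, 250) [ 15 158 116]
```

View pics/c5.png

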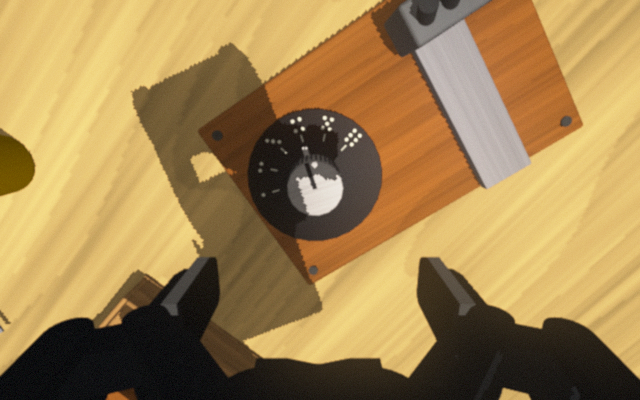

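The wrist view shows the pointer at the four-dot tick (297,122) after release. Next I'll move over the bin, turning the jaws across the board.

{"api": "send_rows", "payload": {
  "commands": [
    {"delta_pos":[-1,4,3],"yaw":0.13},
    {"delta_pos":[-1,5,3],"yaw":0.13},
    {"delta_pos":[-1,5,0],"yaw":0.13},
    {"delta_pos":[-1,5,0],"yaw":0.13},
    {"delta_pos":[-1,5,0],"yaw":0.13},
    {"delta_pos":[-1,5,0],"yaw":0.13},
    {"delta_pos":[-1,5,0],"yaw":0.1},
    {"delta_pos":[-1,5,0],"yaw":0},
    {"delta_pos":[-1,4,0],"yaw":0},
    {"delta_pos":[0,0,0],"yaw":0}
  ],
  "grip": -0.5
}}

```text
t: 10.62
tcp_pos: [0.4239, 0.294, 0.2077]
tool_rot: [1.0, 0.02, -0.009, 0.011]
force: [0.2, -1.2, -0.6]
finger_gap: 0.749
```

```bash
cat >> h.py <<'E'
def psi():
    from scipy.spatial.transform import Rotation as R
    x=R.from_quat(manip.sense()['tool_rot']).as_matrix()[:,0]; return np.arctan2(x[1],x[0])
def wood(im,n,z,T,xl,yl,thr=175):
    hsv=cv2.cvtColor(im,cv2.COLOR_BGR2HSV)
    m=((hsv[...,1]>thr)&(hsv[...,0]<20)).astype(np.uint8)*255
    m=cv2.morphologyEx(m,cv2.MORPH_OPEN,np.ones((3,3),np.uint8))
    for k in cv2.findContours(m,0,2)[0]:
        if cv2.contourArea(k)<100: continue
        W=np.array([ray(n,u,v,z,T)[:2] for u,v in k[:,0]],np.float32)
        (cx,cy),(w,h),a=cv2.minAreaRect(W*1000)
        if xl[0]<cx<xl[1] and yl[0]<cy<yl[1]:
            print(n,'c',round(cx,1),round(cy,1),'size',round(w,1),round(h,1),'ang',round(a,1))
E
python3 - <<'E'
from h import *
T=wristT(); np.save('T6.npy',T); print(manip.sense()['tcp_pos'],psi())
w=shot('wrist','w6.png'); t=shot('top','t6.png')
for thr in(165,175,185): wood(w,'wrist',.025,T,(400,650),(50,370),thr)
wood(cv2.imread('pics/top0.png'),'top',.025,None,(400,650),(50,370))
hsv=cv2.cvtColor(w,cv2.COLOR_BGR2HSV); c=manip.get_calibration('wrist'); q=np.linalg.inv(T)@[.52,.293,.025,1]; u=int(c['fx']*q[0]/q[2]+c['cx']);v=int(c['fy']*q[1]/q[2]+c['cy']); print(u,v,hsv[min(v,399),u])
# bed refit in w5
T5=np.load('T5.npy'); w5=cv2.imread('pics/w5.png'); h=cv2.cvtColor(w5,cv2.COLOR_BGR2HSV)
m=((h[...,2]>120)&(h[...,1]<60)).astype(np.uint8)*255; m[:,:380]=0
k=max(cv2.findContours(m,0,2)[0],key=cv2.contourArea); q=cv2.approxPolyDP(cv2.convexHull(k),5,True)[:,0]
for p in q: print('bed',p,ray('wrist',*p,.03,T5).round(4))
print([ray('wrist',*p,.018,T5).round(4) for p in((199,130),(313,283),(582,125))])
E
```

```text
[0.42394766 0.29398479 0.20773704] 0.0401987299377368
wrist c 523.9 220.1 size 42.8 55.3 ang 83.3
wrist c 510.9 140.9 size 26.6 109.6 ang 84.9
wrist c 520.3 292.6 size 40.0 109.3 ang 87.0
wrist c 523.5 285.1 size 22.6 23.2 ang 88.2
wrist c 523.8 219.7 size 40.9 54.9 ang 83.1
wrist c 510.6 139.1 size 22.2 108.6 ang 84.9
wrist c 525.2 294.6 size 98.8 36.0 ang 3.2
wrist c 513.1 138.2 size 17.7 56.9 ang 83.2
wrist c 523.6 218.9 size 38.6 53.3 ang 83.6
top c 522.8 219.0 size 39.2 54.7 ang 82.8
top c 509.5 137.9 size 19.2 109.6 ang 85.0
top c 519.5 292.4 size 40.6 109.6 ang 87.5
318 73 [ 13 192  81]
bed [409   1] [ 0.5679 -0.3174  0.03  ]
bed [485   0] [ 0.5193 -0.36    0.03  ]
bed [530 162] [ 0.3823 -0.2948  0.03  ]
bed [489 187] [ 0.3941 -0.2525  0.03  ]
bed [415  51] [ 0.5364 -0.2928  0.03  ]
bed [402   7] [ 0.5693 -0.3102  0.03  ]
[array([ 0.6437, -0.1115,  0.018 ]), array([ 0.4544, -0.0567,  0.018 ]), array([ 0.3643, -0.3549,  0.018 ])]
```

The board is at (0.520, 0.2925) with yaw about -0.05. I'll move over it, turn the jaws to match, and descend.

{"api": "send_rows", "payload": {
  "commands": [
    {"delta_pos":[4.8,-0.1,0],"yaw":-0.05},
    {"delta_pos":[4.8,-0.1,0],"yaw":-0.04},
    {"delta_pos":[0,0,-4],"yaw":0},
    {"delta_pos":[0,0,-4],"yaw":0},
    {"delta_pos":[0,0,-3],"yaw":0},
    {"delta_pos":[0,0,-2],"yaw":0},
    {"delta_pos":[0,0,0],"yaw":0},
    {"delta_pos":[0,0,0],"yaw":0}
  ]
}}

```text
t: 11.72
tcp_pos: [0.5263, 0.2748, 0.0704]
tool_rot: [0.999, -0.036, -0.013, 0.014]
force: [-2.0, -0.3, 0.4]
finger_gap: 0.751
```

{"api": "send_rows", "payload": {
  "commands": [
    {"delta_pos":[-0.6,1.8,0],"yaw":0.02},
    {"delta_pos":[0,0,0],"yaw":0},
    {"delta_pos":[0,0,-2],"yaw":0},
    {"delta_pos":[0,0,-1],"yaw":0},
    {"delta_pos":[0,0,0],"yaw":0}
  ]
}}

```text
t: 12.35
tcp_pos: [0.5225, 0.296, 0.0441]
tool_rot: [1.0, -0.024, -0.008, 0.013]
force: [0.5, -0.1, 0.9]
finger_gap: 0.75
```

{"api": "send_rows", "payload": {
  "commands": [
    {"delta_pos":[-0.2,-0.3,0],"yaw":0},
    {"delta_pos":[0,0,-2],"yaw":0},
    {"delta_pos":[0,0,-2],"yaw":0},
    {"delta_pos":[0,0,0],"yaw":0},
    {"delta_pos":[0,0,0],"yaw":0}
  ]
}}

```text
t: 12.98
tcp_pos: [0.5229, 0.2932, 0.007]
tool_rot: [1.0, -0.024, -0.005, 0.012]
force: [0.2, -0.4, 0.3]
finger_gap: 0.745
```

{"api": "send_rows", "payload": {
  "commands": [
    {"delta_pos":[-0.2,0,-1.5],"yaw":0},
    {"delta_pos":[0,0,-1.2],"yaw":0},
    {"delta_pos":[0,0,-0.8],"yaw":0},
    {"delta_pos":[0,0,-0.4],"yaw":0},
    {"delta_pos":[0,0,0],"yaw":0}
  ]
}}

```text
t: 13.6
tcp_pos: [0.5213, 0.2934, -0.0335]
tool_rot: [1.0, -0.024, -0.004, 0.011]
force: [0.2, -0.2, -0.4]
finger_gap: 0.748
```

{"api": "send_rows", "payload": {
  "commands": [
    {"delta_pos":[0,0,-0.3],"yaw":0},
    {"delta_pos":[0,0,0],"yaw":0}
  ]
}}

```text
t: 13.85
tcp_pos: [0.5217, 0.2935, -0.0364]
tool_rot: [1.0, -0.024, -0.004, 0.011]
force: [-0.1, -0.3, 0.7]
finger_gap: 0.749
```

{"api": "send_rows", "payload": {
  "commands": [
    {"delta_pos":[0,0,0],"yaw":0},
    {"delta_pos":[0,0,0],"yaw":0},
    {"delta_pos":[0,0,0],"yaw":0},
    {"delta_pos":[0,0,0],"yaw":0}
  ],
  "grip": 1,
  "force": 50
}}

```text
t: 14.35
tcp_pos: [0.5224, 0.2938, -0.0354]
tool_rot: [1.0, -0.024, -0.003, 0.011]
force: [-0.5, -0.2, -0.7]
finger_gap: 0.458
```

Gripped at a 39 mm opening. I'll lift and carry it over towards the jig.

{"api": "send_rows", "payload": {
  "commands": [
    {"delta_pos":[0,0,2],"yaw":0},
    {"delta_pos":[0,0,4],"yaw":0},
    {"delta_pos":[0,0,5],"yaw":0},
    {"delta_pos":[0,0,4],"yaw":0},
    {"delta_pos":[-0.4,-2,1],"yaw":0},
    {"delta_pos":[-0.4,-4,0],"yaw":0},
    {"delta_pos":[-0.4,-5,0],"yaw":0},
    {"delta_pos":[-0.4,-5,0],"yaw":-0.04},
    {"delta_pos":[-0.4,-5,0],"yaw":-0.04},
    {"delta_pos":[-0.4,-5,0],"yaw":-0.04}
  ]
}}

```text
t: 15.6
tcp_pos: [0.4908, 0.025, 0.1329]
tool_rot: [0.996, -0.083, -0.005, 0.011]
force: [1.0, -0.3, -0.2]
finger_gap: 0.457
```

{"api": "send_rows", "payload": {
  "commands": [
    {"delta_pos":[-0.5,-5,0],"yaw":-0.04},
    {"delta_pos":[-0.5,-5,0],"yaw":-0.04},
    {"delta_pos":[-0.5,-5,0],"yaw":-0.04},
    {"delta_pos":[-0.5,-5,0],"yaw":0},
    {"delta_pos":[-0.5,-4,0],"yaw":0},
    {"delta_pos":[-0.5,-2,0],"yaw":0},
    {"delta_pos":[0,0,0],"yaw":0},
    {"delta_pos":[0,0,0],"yaw":0}
  ]
}}

```text
t: 16.6
tcp_pos: [0.4452, -0.2468, 0.1294]
tool_rot: [0.989, -0.15, -0.013, 0.009]
force: [-0.7, 0.2, -0.3]
finger_gap: 0.456
```

{"api": "send_rows", "payload": {
  "commands": [
    {"delta_pos":[1.0,-2.5,0],"yaw":0.01},
    {"delta_pos":[1.0,-2.4,0],"yaw":0},
    {"delta_pos":[0,0,0],"yaw":0},
    {"delta_pos":[0,0,-3],"yaw":0},
    {"delta_pos":[0,0,-3],"yaw":0},
    {"delta_pos":[0,0,-1],"yaw":0},
    {"delta_pos":[0,0,0],"yaw":0},
    {"delta_pos":[0,0,0],"yaw":0}
  ]
}}

```text
t: 17.6
tcp_pos: [0.4632, -0.2835, 0.0588]
tool_rot: [0.99, -0.139, -0.016, 0.006]
force: [-0.9, 0.4, -0.5]
finger_gap: 0.462
```

```bash
python3 - <<'E'
from h import *
T=wristT(); np.save('T7.npy',T); s=manip.sense(); print(s['tcp_pos'],psi(),s['tool_rot'])
w=shot('wrist','w7.png')
zb=s['tcp_pos'][2]+.0404
# edges of held board & bed seen in one picture, crop
o=cv2.resize(w[60:330,180:520],(755,600),interpolation=2); cv2.imwrite('pics/m7.png',o)
E
```

```text
[ 0.46318537 -0.28348576  0.05879609] -0.27988202277129276 [ 0.99009766 -0.13934727 -0.01602329  0.00567576]
```

View pics/m7.png

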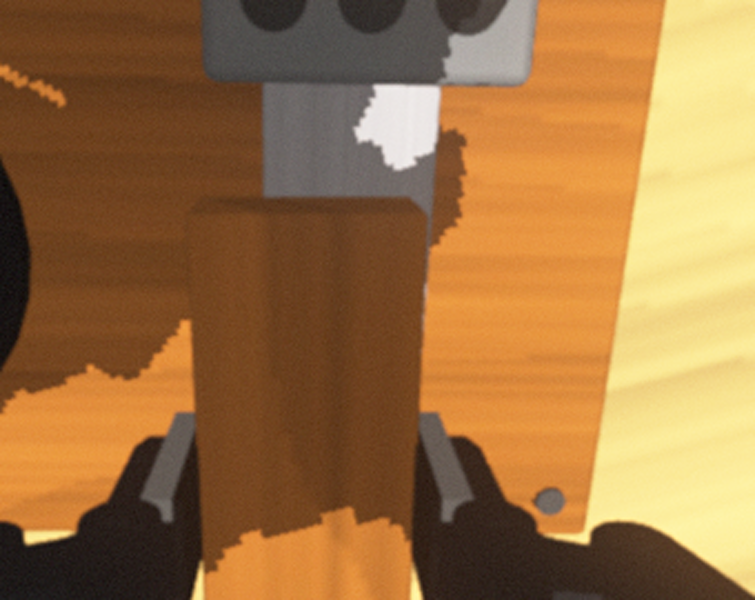

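The board is held straight and parallel to the bed, about 1 cm to the +y side. The bed edges are at crop x≈262 and 440, the board's front corners at (192,213) and (424,213), and the stop face at y≈83. Next I'll work out the offset numerically.

```bash
python3 - <<'E'
from h import *
T=np.load('T7.npy'); f=755/340; r=lambda x,y,z: ray('wrist',180+x/f,60+y/f,z,T)[:2]
z=.0588+.0404; a=-.29; X=np.array([np.cos(a),np.sin(a)]);Y=np.array([-X[1],X[0]]); tc=np.array([.46318,-.28349])
for nm,p in dict(bedL=(262,95,.03),bedR=(440,95,.03),bedL2=(263,195,.03),stopL=(207,80,.03),stopR=(530,85,.03),topL=(191,213,z+.02),topR=(424,213,z+.02),topL2=(205,560,z+.02),topR2=(412,560,z+.02),botL=(200,198,z),botR=(412,198,z),jc=(585,530,.018)).items():
    w=r(*p); print(nm,w.round(4),'rel tcp along/across mm',((w-tc)@X*1e3).round(1),((w-tc)@Y*1e3).round(1))
print('jig stop est rel',(np.array([.5306,-.3163])-tc)@X,(np.array([.5306,-.3163])-tc)@Y)
E
```

```text
bedL [ 0.534  -0.2919] rel tcp along/across mm 70.3 12.1
bedR [ 0.5207 -0.3381] rel tcp along/across mm 70.7 -35.9
bedL2 [ 0.5082 -0.2843] rel tcp along/across mm 43.4 12.1
stopL [ 0.5417 -0.279 ] rel tcp along/across mm 74.0 26.8
stopR [ 0.5165 -0.362 ] rel tcp along/across mm 73.6 -60.0
topL [ 0.5215 -0.2798] rel tcp along/across mm 54.8 20.2
topR [ 0.5109 -0.3161] rel tcp along/across mm 55.1 -17.6
topL2 [ 0.458 -0.261] rel tcp along/across mm -11.4 20.0
topR2 [ 0.4467 -0.2987] rel tcp along/across mm -11.5 -19.3
botL [ 0.5209 -0.2786] rel tcp along/across mm 53.9 21.2
botR [ 0.5098 -0.3169] rel tcp along/across mm 54.2 -18.7
jc [ 0.3642 -0.3564] rel tcp along/across mm -74.0 -98.2
jig stop est rel 0.07398689459275568 -0.012161082539003595
```

{"api": "send_rows", "payload": {
  "commands": [
    {"delta_pos":[0.4,-1.5,0],"yaw":-0.01},
    {"delta_pos":[0,0,0],"yaw":0},
    {"delta_pos":[0,0,-2],"yaw":0},
    {"delta_pos":[0,0,-1],"yaw":0},
    {"delta_pos":[0,0,0],"yaw":0},
    {"delta_pos":[0,0,0],"yaw":0}
  ]
}}

```text
t: 18.4
tcp_pos: [0.4697, -0.3028, 0.0313]
tool_rot: [0.989, -0.146, -0.013, 0.008]
force: [-0.0, -0.4, -0.8]
finger_gap: 0.458
```

{"api": "send_rows", "payload": {
  "commands": [
    {"delta_pos":[-0.2,0.4,0],"yaw":0},
    {"delta_pos":[0,0,-1.5],"yaw":0},
    {"delta_pos":[0,0,-1],"yaw":0},
    {"delta_pos":[0,0,0],"yaw":0},
    {"delta_pos":[0,0,0],"yaw":0}
  ]
}}

```text
t: 19.02
tcp_pos: [0.4677, -0.2984, 0.005]
tool_rot: [0.989, -0.145, -0.013, 0.008]
force: [0.4, 0.4, 0.5]
finger_gap: 0.456
```

{"api": "send_rows", "payload": {
  "commands": [
    {"delta_pos":[0,0,-0.7],"yaw":0},
    {"delta_pos":[0,0,-0.5],"yaw":0},
    {"delta_pos":[0,0,0],"yaw":0},
    {"delta_pos":[0,0,0],"yaw":0}
  ]
}}

```text
t: 19.52
tcp_pos: [0.468, -0.2987, -0.0077]
tool_rot: [0.989, -0.145, -0.012, 0.008]
force: [-0.6, -1.5, 0.0]
finger_gap: 0.456
```

Clear of the bed by about 2 mm. Next I'll lower a little more and advance toward the stop (along-bed direction 0.958, -0.286).

{"api": "send_rows", "payload": {
  "commands": [
    {"delta_pos":[0,0,-0.15],"yaw":0},
    {"delta_pos":[0.38,-0.11,0],"yaw":0},
    {"delta_pos":[0.29,-0.09,0],"yaw":0},
    {"delta_pos":[0,0,0],"yaw":0}
  ]
}}

```text
t: 20.02
tcp_pos: [0.4757, -0.3013, -0.0088]
tool_rot: [0.989, -0.145, -0.012, 0.008]
force: [-0.0, -0.3, -0.1]
finger_gap: 0.456
```

{"api": "send_rows", "payload": {
  "commands": [
    {"delta_pos":[0.15,-0.04,0],"yaw":0},
    {"delta_pos":[0.1,-0.03,0],"yaw":0},
    {"delta_pos":[0,0,0],"yaw":0}
  ]
}}

```text
t: 20.4
tcp_pos: [0.4783, -0.3019, -0.0087]
tool_rot: [0.989, -0.145, -0.012, 0.008]
force: [-0.8, 0.5, -0.5]
finger_gap: 0.453
```

{"api": "send_rows", "payload": {
  "commands": [
    {"delta_pos":[0.15,-0.04,0],"yaw":0},
    {"delta_pos":[0,0,0],"yaw":0}
  ]
}}

```text
t: 20.65
tcp_pos: [0.4782, -0.3016, -0.009]
tool_rot: [0.989, -0.145, -0.014, 0.008]
force: [-0.2, -0.5, 0.9]
finger_gap: 0.455
```

{"api": "send_rows", "payload": {
  "commands": [
    {"delta_pos":[0.25,-0.07,0],"yaw":0}
  ]
}}

```text
t: 20.78
tcp_pos: [0.4782, -0.3011, -0.0092]
tool_rot: [0.989, -0.145, -0.016, 0.007]
force: [-9.4, 0.9, 3.4]
finger_gap: 0.451
```

{"api": "send_rows", "payload": {
  "commands": [
    {"delta_pos":[0.3,-0.09,0],"yaw":0}
  ]
}}

```text
t: 20.9
tcp_pos: [0.478, -0.3005, -0.0095]
tool_rot: [0.989, -0.145, -0.02, 0.005]
force: [-9.9, -0.6, 5.1]
finger_gap: 0.459
```

The board is against the stop, with about 10 N of reaction. I'll relax, lower it, and release.

{"api": "send_rows", "payload": {
  "commands": [
    {"delta_pos":[0,-0.1,0],"yaw":0},
    {"delta_pos":[0,0,-0.15],"yaw":0},
    {"delta_pos":[0,0,0],"yaw":0}
  ]
}}

```text
t: 21.28
tcp_pos: [0.4777, -0.3009, -0.0096]
tool_rot: [0.989, -0.145, -0.02, 0.005]
force: [-1.7, 1.1, 1.5]
finger_gap: 0.459
```

{"api": "send_rows", "payload": {
  "commands": [
    {"delta_pos":[0,0,0],"yaw":0},
    {"delta_pos":[0,0,0],"yaw":0},
    {"delta_pos":[0,0,0],"yaw":0},
    {"delta_pos":[0,0,2],"yaw":0},
    {"delta_pos":[0,0,3],"yaw":0},
    {"delta_pos":[0,0,4],"yaw":0},
    {"delta_pos":[-0.5,0,4],"yaw":0},
    {"delta_pos":[-1,0,2],"yaw":0},
    {"delta_pos":[0,0,0],"yaw":0},
    {"delta_pos":[0,0,0],"yaw":0}
  ],
  "grip": -0.5
}}

```text
t: 22.52
tcp_pos: [0.466, -0.3028, 0.1429]
tool_rot: [0.989, -0.145, -0.017, 0.007]
force: [-0.6, -0.1, -1.0]
finger_gap: 0.751
```

```bash
python3 - <<'E'
from h import *
T=wristT(); np.save('T8.npy',T); s=manip.sense(); print(s['t'],s['tcp_pos'],psi())
w=shot('wrist','w8.png'); t=shot('top','t8.png')
o=cv2.resize(w[40:290,160:493],(799,600),interpolation=2); cv2.imwrite('pics/m8.png',o)
E
```

```text
22.525 [ 0.46596571 -0.30276129  0.14287924] -0.291763198457529
```

View pics/m8.png

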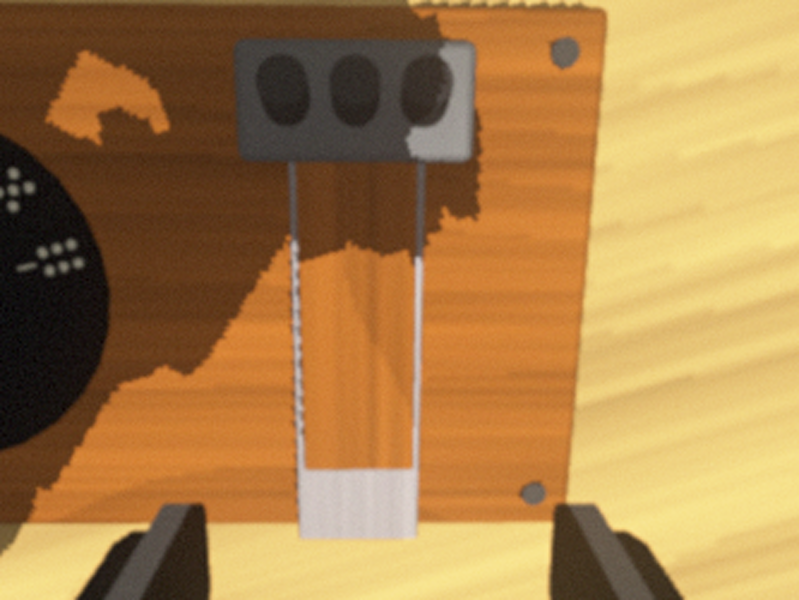

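The board lies on the bed with even steel strips on both sides (crop x 296–303 and 413–418). Its near end is at y=468 and the bed's end at y=538. I'll check the butting numerically.

```bash
python3 - <<'E'
from h import *
T=np.load('T8.npy'); f=799/333; r=lambda x,y,z: ray('wrist',160+x/f,40+y/f,z,T)[:2]
a=-.29; X=np.array([np.cos(a),np.sin(a)]);Y=np.array([-X[1],X[0]]); o=np.array([.5306,-.3165])
for nm,p in dict(boardNL=(303,469,.05),boardNR=(412,469,.05),boardFL=(302,262,.05),boardFR=(414,262,.05),fL=(298,165,.05),fR=(417,165,.05),bedNL=(300,538,.03),bedNR=(416,538,.03),bedFL=(291,165,.03),bedFR=(425,165,.03),bedML=(297,262,.03),bedMR=(420,262,.03),stopTopL=(237,158,.075),stopTopR=(473,160,.075)).items():
    w=r(*p)-o; print(nm,(w@X*1e3).round(1),(w@Y*1e3).round(1))
print('TCP at contact -> stop: board front',54.5+(np.array([.478,-.3005])-[.46318,-.28349])@X*1e3, 'stop est 73.5-74')
C=manip.get_calibration('wrist');print((np.linalg.inv(np.linalg.inv(T))[:2,3]-o)@X)
E
```

```text
boardNL -110.2 20.9
boardNR -110.6 -19.2
boardFL -33.8 18.9
boardFR -34.0 -19.0
fL -2.1 19.3
fR -2.2 -19.6
bedNL -149.6 24.7
bedNR -150.2 -22.5
bedFL -3.1 23.3
bedFR -3.2 -23.7
bedML -37.1 22.3
bedMR -37.3 -22.5
stopTopL 1.2 35.2
stopTopR 0.5 -34.7
TCP at contact -> stop: board front 73.56522158413142 stop est 73.5-74
0.011533683747974175
```

The near end is 110.4 mm from the estimated stop and the board is centred within 1 mm. To be sure it is butted square, I'll give its end a gentle push with closed fingers. First I'll position behind it.

{"api": "send_rows", "payload": {
  "commands": [
    {"delta_pos":[-3.3,1.2,0],"yaw":0},
    {"delta_pos":[-3.2,1.2,0],"yaw":0},
    {"delta_pos":[0,0,0],"yaw":0},
    {"delta_pos":[0,0,-4],"yaw":0},
    {"delta_pos":[0,0,-3],"yaw":0},
    {"delta_pos":[0,0,0],"yaw":0},
    {"delta_pos":[0,0,0],"yaw":0}
  ],
  "grip": 1,
  "force": 20
}}

```text
t: 23.5
tcp_pos: [0.4038, -0.2803, 0.0666]
tool_rot: [0.989, -0.145, -0.017, 0.006]
force: [-0.1, -0.9, -0.2]
finger_gap: 0.0
```

{"api": "send_rows", "payload": {
  "commands": [
    {"delta_pos":[-0.2,0.2,-2.5],"yaw":0},
    {"delta_pos":[0,0,-2],"yaw":0},
    {"delta_pos":[0,0,-1],"yaw":0},
    {"delta_pos":[0,0,0],"yaw":0},
    {"delta_pos":[0,0,0],"yaw":0}
  ]
}}

```text
t: 24.12
tcp_pos: [0.4071, -0.2829, 0.0151]
tool_rot: [0.989, -0.144, -0.011, 0.01]
force: [-0.0, -0.7, -0.1]
finger_gap: -0.001
```

{"api": "send_rows", "payload": {
  "commands": [
    {"delta_pos":[-0.1,0.3,0],"yaw":0},
    {"delta_pos":[0,0,-1],"yaw":0},
    {"delta_pos":[0,0,-0.8],"yaw":0},
    {"delta_pos":[0,0,0],"yaw":0},
    {"delta_pos":[0,0,0],"yaw":0}
  ]
}}

```text
t: 24.75
tcp_pos: [0.4065, -0.2802, -0.0031]
tool_rot: [0.989, -0.144, -0.01, 0.011]
force: [-1.1, 0.7, -0.1]
finger_gap: -0.001
```

{"api": "send_rows", "payload": {
  "commands": [
    {"delta_pos":[0.29,-0.09,-0.1],"yaw":0},
    {"delta_pos":[0.24,-0.07,0],"yaw":0},
    {"delta_pos":[0,0,0],"yaw":0}
  ]
}}

```text
t: 25.12
tcp_pos: [0.4125, -0.2822, -0.0039]
tool_rot: [0.989, -0.144, -0.01, 0.011]
force: [-0.8, -0.0, 0.4]
finger_gap: 0.003
```

{"api": "send_rows", "payload": {
  "commands": [
    {"delta_pos":[0.15,-0.05,0],"yaw":0},
    {"delta_pos":[0.15,-0.05,0],"yaw":0}
  ]
}}

```text
t: 25.38
tcp_pos: [0.4137, -0.2819, -0.0039]
tool_rot: [0.989, -0.144, -0.012, 0.01]
force: [-5.6, 0.1, 3.3]
finger_gap: 0.003
```

{"api": "send_rows", "payload": {
  "commands": [
    {"delta_pos":[0.25,-0.08,0],"yaw":0}
  ]
}}

```text
t: 25.5
tcp_pos: [0.4136, -0.2812, -0.004]
tool_rot: [0.99, -0.143, -0.015, 0.009]
force: [-8.1, -1.0, 3.7]
finger_gap: 0.0
```

{"api": "send_rows", "payload": {
  "commands": [
    {"delta_pos":[-0.5,0.15,0],"yaw":0},
    {"delta_pos":[-1,0.3,0],"yaw":0},
    {"delta_pos":[-0.5,0,2],"yaw":0},
    {"delta_pos":[0,0,4],"yaw":0},
    {"delta_pos":[0,0,5],"yaw":0},
    {"delta_pos":[0,0,5],"yaw":0},
    {"delta_pos":[0,0,0],"yaw":0},
    {"delta_pos":[0,0,0],"yaw":0}
  ]
}}

```text
t: 26.5
tcp_pos: [0.3916, -0.2758, 0.1592]
tool_rot: [0.989, -0.145, -0.013, 0.009]
force: [-0.0, 0.3, -0.4]
finger_gap: -0.001
```

```bash
python3 - <<'E'
from h import *
T=wristT(); s=manip.sense(); print(s['t'],s['tcp_pos'])
w=shot('wrist','w9.png'); t=shot('top','t9.png'); t0=cv2.imread('pics/top0.png')
wood(t,'top',.025,None,(400,650),(50,370))   # block, stick still in bin
wood(w,'wrist',.05,T,(380,640),(-420,-200),185)
# steel strips: rows across bed at several distances before stop, in metric samples
C=manip.get_calibration('wrist'); M=np.linalg.inv(T); a=-.29; X=np.array([np.cos(a),np.sin(a)]);Y=np.array([-X[1],X[0]]); o=np.array([.5306,-.3165])
h=cv2.cvtColor(w,cv2.COLOR_BGR2HSV)
def smp(al,ac,z):
    q=M@np.append(o+al*X+ac*Y,[z,1]); u=C['fx']*q[0]/q[2]+C['cx'];v=C['fy']*q[1]/q[2]+C['cy']
    return h[int(round(v)),int(round(u)),1] if 0<=v<400 and 0<=u<640 else -1
for al in(-.03,-.06,-.10): 
    g=np.arange(-.03,.03,.0005); sat=np.array([smp(al,x,.05) for x in g]); print(al,'wood/steel edges mm',(g[1:][np.diff((sat<100).astype(int))!=0]*1e3).round(1))
g=np.arange(-.165,.01,.0005); sat=np.array([smp(x,0,.05) for x in g]); print('along',(g[1:][np.diff((sat<100).astype(int))!=0]*1e3).round(1))
# bystanders: change between first and last top picture
d=cv2.absdiff(cv2.GaussianBlur(t,(5,5),0),cv2.GaussianBlur(t0,(5,5),0)).max(2)
for n,(x,y,W,H) in dict(glue=(320,128,28,34),tape=(408,135,36,30),driver=(270,115,42,68),bin=(262,215,50,46)).items(): print(n,(d[y:y+H,x:x+W]>40).mean().round(3))
E
```

```text
26.5 [ 0.39156556 -0.27583352  0.15924288]
top c 522.6 218.5 size 39.6 54.2 ang 83.2
top c 509.4 138.0 size 19.0 110.0 ang 84.4
wrist c 493.7 -225.6 size 23.1 31.9 ang 67.6
wrist c 478.6 -312.1 size 14.2 44.5 ang 72.5
wrist c 471.6 -350.5 size 53.7 91.9 ang 73.3
wrist c 517.9 -312.3 size 38.1 24.2 ang 73.7
-0.03 wood/steel edges mm [-21.5 -18.5  21.   23. ]
-0.06 wood/steel edges mm [-21.5 -18.   21.   23.5]
-0.1 wood/steel edges mm [-21.5 -17.   21.   24.5]
along [-145.  -109.5   -1. ]
glue 0.0
tape 0.0
driver 0.0
bin 0.004
```

```bash
python3 -c "
from h import *
print(manip.sense()['force']); print(manip.sign_off())"
```

```text
[-0.03110563 -0.17510827  0.17249641]
the job is handed in; nothing more can be done
None
```

I turned the sleeve clockwise to number 4 and released it. Then I lifted the board out of the bin, laid it on the bed against the stop, and handed the job in at about 26.5 s.

**Last checks**
- **Dial:** the wrist picture after release showed the pointer at the four-dot tick. I didn't look at it again at the end; nothing went near it after that.
- **Board against the stop:** a final push of about 8 N on its free end met firm resistance. That end measured about 110 mm from the stop face, which matches the board's length.
- **Board across the bed:** it is centred within about 1 mm, and its edges run parallel to the bed. At the end I checked this by numbers only, because I had used all 12 picture views.
- **Other things:** the block and stick are where they started to within 1 mm. The glue bottle, tape measure and screwdriver show no change in the top camera.

**What disagreed**
- **Fingertips:** in the pictures they end about 44 mm short of the reported TCP when shut, and about 57 mm short when fully open. My first attempt on the sleeve therefore closed in the air above it without touching it. I corrected the heights after that.
- **Camera scale:** my measured jig dimensions came out about 2% under the stated ones.
- **Tool angle:** the tool was tilted by 1–2° during the moves.

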